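Pair the fired tea cups with their own saucers

TASK

The four cups from the glaze firing stand on the wrong saucers, all of them or all but one: change them over so that every cup stands upright in the well of the saucer of its own colour. Use the small empty kiln shelf as the free spot to stand a cup on meanwhile, and leave it empty again. Set the cups down gently without tipping or dropping them, and leave the saucers where they are on the bench.

Things in the scene. Friction and masses are not known exactly. Their poses are not given: they have to be found in the camera images.
- cup_blue: Handleless fired tea cup, cobalt-blue glaze inside and out, bare dark clay at its foot. Loose, about 0.16 kg. Height 64, outer diameter 64 from 20 mm above its foot up to the rim (straight wall, 4 thick), tapering below that to a 50 mm wide flat foot. Origin: centre of the underside of the foot; z points up through the mouth. Its yaw means nothing (round).
- cup_green: Handleless fired tea cup, leaf-green glaze inside and out, bare dark clay at its foot. Loose, about 0.16 kg. Height 64, outer diameter 64 from 20 mm above its foot up to the rim (straight wall, 4 thick), tapering below that to a 50 mm wide flat foot. Origin: centre of the underside of the foot; z points up through the mouth. Its yaw means nothing (round).
- cup_yellow: Handleless fired tea cup, amber-yellow glaze inside and out, bare dark clay at its foot. Loose, about 0.16 kg. Height 64, outer diameter 64 from 20 mm above its foot up to the rim (straight wall, 4 thick), tapering below that to a 50 mm wide flat foot. Origin: centre of the underside of the foot; z points up through the mouth. Its yaw means nothing (round).
- cup_red: Handleless fired tea cup, dark-red glaze inside and out, bare dark clay at its foot. Loose, about 0.16 kg. Height 64, outer diameter 64 from 20 mm above its foot up to the rim (straight wall, 4 thick), tapering below that to a 50 mm wide flat foot. Origin: centre of the underside of the foot; z points up through the mouth. Its yaw means nothing (round).
- saucer_blue: Round cobalt-blue glazed saucer, loose on the bench, about 0.16 kg. Diameter 120, rim 18 high. Flat well in the middle about 68 wide, its floor 6 above the underside; beyond it slopes up to the rim. Origin: centre of its underside, on the bench top (z = 0); z up. A cup standing in it has its foot 6 above this origin and hides the well; the rim shows all round.
- saucer_green: Round leaf-green glazed saucer, loose on the bench, about 0.16 kg. Diameter 120, rim 18 high. Flat well in the middle about 68 wide, its floor 6 above the underside; beyond it slopes up to the rim. Origin: centre of its underside, on the bench top (z = 0); z up. A cup standing in it has its foot 6 above this origin and hides the well; the rim shows all round.
- saucer_yellow: Round amber-yellow glazed saucer, loose on the bench, about 0.16 kg. Diameter 120, rim 18 high. Flat well in the middle about 68 wide, its floor 6 above the underside; beyond it slopes up to the rim. Origin: centre of its underside, on the bench top (z = 0); z up. A cup standing in it has its foot 6 above this origin and hides the well; the rim shows all round.
- saucer_red: Round dark-red glazed saucer, loose on the bench, about 0.16 kg. Diameter 120, rim 18 high. Flat well in the middle about 68 wide, its floor 6 above the underside; beyond it slopes up to the rim. Origin: centre of its underside, on the bench top (z = 0); z up. A cup standing in it has its foot 6 above this origin and hides the well; the rim shows all round.
- kiln_shelf: Small empty kiln shelf lying flat on the bench: a buff square slab with a white coating on top, 130 x 130, 12 thick, heavy, does not move. Origin: centre of its underside, on the bench top; x and y along its edges, z up. It is the free spot: a cup standing on it has its foot 12 mm above this origin.
Things that resemble listed ones, but are neither listed nor needed, are in the scene too. Of the things that look like the cup_red, the largest one is meant.

How it is judged:
By the outcome, as a careful person would: the job done as asked, in the order asked, and still so for the second after the job is handed in, with the robot touching nothing.
It also fails if it takes over 128 s, if anything falls off the work surface, if the arm or the gripper's body presses on something with over 40 N, if the wrist force passes 120 N, or if a joint passes its speed limit or range.

ROBOT

A 6-joint arm with a two-finger parallel gripper is mounted at the origin on the work surface. World frame = base frame: x ahead of the robot, y to its left, z up, the work surface at z = 0. Lengths are in m, angles in rad, forces in N, time in s.
With the tool pointing down it reaches from about 0.25 to 0.775 m from the base axis. Payload 4 kg.
Tool frame: the origin (TCP) lies midway between the tips of the shut fingers; the grasp point (between the pads) lies 19 mm behind it (robot.grasp_offset is the distance from the TCP to the grasp point, in m); z points along the fingers, y is the direction in which the jaws open and shut (so a half turn about z gives the same grasp; the last joint's range is limited). The gripper opens to 94 mm and grips with 3 to 60 N. Pads are 16 mm wide; open, the fingers measure 119 mm over their backs; the gripper's body (75 mm by 177 mm) begins 78 mm behind the grasp point.
Start: joints at [1.081, 0.087, 1.371, -0, 1.684, -0.103], TCP at [0.207, 0.509, 0.173] pointing down, gripper open.
Joint ranges: [-3.1, 3.1], [-0.76, 2.03], [0.27, 2.55], [-1.08, 4.22], [0.17, 2.65], [-2.57, 2.57]. Speed limits (rad/s): [2.79, 2.79, 3.14, 3.14, 3.14, 3.14].

INTERFACE

Orientations are given as [roll, pitch, yaw] about the fixed x, y, z axes, in that order (R = Rz(yaw) Ry(pitch) Rx(roll)).
In Python, from bench import status, viewer, order, robot gives the robot as it stands. The module is installed in compiled form; this text tells all that it offers.
- The arm moves only by the tool move_arm, never from a script. Its argument "targets" is a list of rows, each a list of 3 entries, a list of its own where there are three numbers: the shift along the tool's x, y, z in mm, then the turn, a rotation vector about the tool's x, y, z in degrees, then the opening, from -1 (shut) to 1 (fully open). A call has 1 to 20 rows; each row is the pose to reach, as a shift and turn from the pose commanded when the call began, along the tool's axes at that moment; what a row does not reach only later rows make up. A row lasts 1/8 s, in which the tool goes at most 62.5 mm and 10.7 degrees, less where a joint would pass 70% of its speed; a pose out of reach is approached as far as the arm can. A call with a gripper value outside its range is refused whole. The fingers move at their own pace and stop on an object; the grip force is fixed at half the most. Time passes only in rows, so rows that repeat a pose let the fingers close. It gives the time, the measured TCP pose, the force and the opening at its end, in the units of the state.
- status.get_obs(): the state, without advancing time (a new reading comes with each control period).
- viewer.snapshot(name): name is "scene" or "top"; returns the picture (420x560x3 uint8, red, green, blue); there is no depth.
- viewer.camera_model(name): a dict with "K" (3x3 intrinsics, pixels), "D" ([k1, k2, p1, p2, k3] as OpenCV has them; the pictures are not rectified), "xyz" and "attitude" of the camera in the world. Camera axes: x right, y up, looking along -z (the intrinsics and any distortion apply to the point x, -y, -z); pixel columns grow to the right and rows downward; lengths in m; the calibration is good to about 2 mm. A picture is of the moment at which its call begins. camera_model takes no time and is no camera call.
- order.close_job(): hands the job in, once; it reports no verdict.
The state is a dict: "time": time; "joint_positions": joint angles; "qvel": joint speeds; "joint_torque": joint torques, N m; "tool_pos": TCP position; "ee_rot": TCP orientation; "wrist_force": force on the tool from outside, world axes, zero at the start; "wrist_torque": the same for the moment, N m; "width": finger opening in m.
Only numpy, scipy, OpenCV 4.12 (cv2) and the standard library are available. Lean on these libraries where they do the work, as an engineer would, in place of code of your own. Each camera call takes 0.05 s, during which the arm holds its last target. There are 200 camera calls.

## Working session

There is one attempt and no reset: what is moved stays moved. The work goes in short steps, Python scripts to look and compute and a tool call to move; the robot and the scene stay as the last step left them, time stands still between calls to the robot, and variables do not carry over. Pictures are saved under pics/ and viewed, about 12 in all and at most 16, crops included, and the job is handed in when it is done.

Besides the shell and the picture viewer there is one more tool, called after "Request:" as a command line: name --argument value ..., lists and objects as JSON in quotes. move_arm: Moves the arm, as the interface text tells. Its arguments: {"type":"object","properties":{"targets":{"type":"array"}},"required":["targets"]}

```bash
mkdir -p pics
python3 - <<'E'
from bench import status, viewer, order, robot
import cv2
print(status.get_obs())
for n in("scene","top"):
    cv2.imwrite(f"pics/{n}0.png",viewer.snapshot(n)[:,:,::-1]); print(viewer.camera_model(n))
E
```

```text
{'time': 0.0, 'joint_positions': array([ 1.08093495e+00,  8.79162319e-02,  1.37223383e+00, -1.00554187e-05,
        1.68360352e+00, -1.03112053e-01]), 'qvel': array([-4.78190889e-04,  5.01779433e-04, -9.88983804e-04, -2.90516224e-06,
       -4.99643188e-04,  2.53956762e-03]), 'joint_torque': array([ 2.73515470e-04, -3.40177453e+01, -3.02431548e+01,  7.16200517e-02,
        3.29431356e-02, -1.60956047e-04]), 'tool_pos': array([0.20717081, 0.50882356, 0.17223581]), 'ee_rot': array([-3.13944217e+00, -2.12482493e-04,  2.75484198e+00]), 'wrist_force': array([ 0.38263927,  0.2858591 , -0.47914275]), 'wrist_torque': array([ 0.05740149,  0.0649584 , -0.00674022]), 'width': 0.09436073854326807}
{'K': array([[422.56041461,   0.        , 271.07778308],
       [  0.        , 422.56041461, 213.28837022],
       [  0.        ,   0.        ,   1.        ]]), 'D': array([-0.05493489,  0.        ,  0.        ,  0.        ,  0.        ]), 'xyz': array([1.17655869, 0.16069224, 0.76623663]), 'attitude': array([ 0.69228065, -0.01815769,  1.82309692])}
{'K': array([[536.50174815,   0.        , 274.65651203],
       [  0.        , 536.50174815, 210.67195776],
       [  0.        ,   0.        ,   1.        ]]), 'D': array([-0.09118746,  0.        ,  0.        ,  0.        ,  0.        ]), 'xyz': array([0.43397996, 0.00471109, 1.05302906]), 'attitude': array([ 0.17611503,  0.00189866, -1.54189981])}
```

View pics/top0.png

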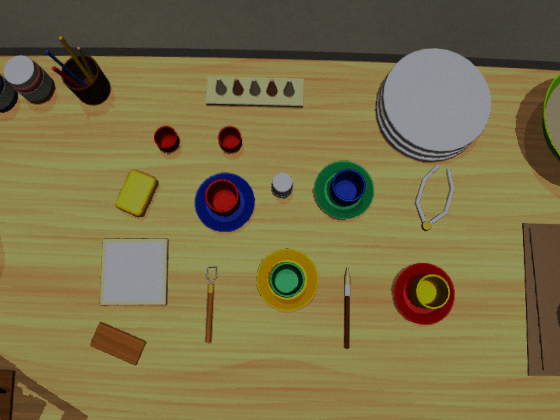

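View pics/scene0.png

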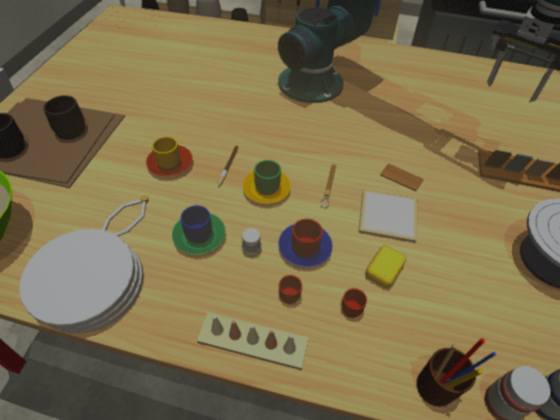

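Candidates for cup_red in the top view: the cup on the blue saucer (222,197), and small red ones at (167,139) and (230,139). The one at (222,197) is clearly the largest, so I take it. Red stands on blue, blue on green, green on yellow and yellow on red; the shelf is at (135,271).

```bash
cat > h.py <<'E'
import numpy as np, cv2
from scipy.spatial.transform import Rotation as Ro
from scipy.optimize import least_squares
from bench import status, viewer
def cam(n):
    m=viewer.camera_model(n); R=Ro.from_euler('xyz',m['attitude']).as_matrix()
    return m['K'],m['D'],m['xyz'],R
def ray(n,px,z):
    K,D,C,R=cam(n)
    u=cv2.undistortPoints(np.float64(px).reshape(-1,1,2),K,D).reshape(-1,2)
    d=np.c_[u[:,0],-u[:,1],-np.ones(len(u))]@R.T
    return (C+d*((z-C[2])/d[:,2])[:,None])[:,:2]
def proj(n,P):
    K,D,C,R=cam(n); q=(np.atleast_2d(P)-C)@R; q=q*[1,-1,-1]
    return cv2.projectPoints(q,np.zeros(3),np.zeros(3),K,D)[0].reshape(-1,2)
# hue ranges (OpenCV), min saturation
H=dict(blue=(108,130,90),green=(50,90,60),yellow=(22,34,150),red=(172,188,120))
def mask(im,c,ctr,r):
    h,s,v=[a.astype(int) for a in cv2.split(cv2.cvtColor(im,cv2.COLOR_RGB2HSV))]
    lo,hi,sm=H[c]; m=(((h>=lo)&(h<=hi))|((h+180>=lo)&(h+180<=hi)))&(s>=sm)
    w=np.zeros(m.shape,np.uint8); cv2.circle(w,tuple(int(a) for a in ctr),r,1,-1)
    m=(m&(w>0)).astype(np.uint8)
    m=cv2.morphologyEx(m,cv2.MORPH_OPEN,np.ones((3,3),np.uint8))
    cs,_=cv2.findContours(m,cv2.RETR_EXTERNAL,cv2.CHAIN_APPROX_NONE)
    return cv2.convexHull(max(cs,key=cv2.contourArea)).reshape(-1,2).astype(float)
def circ(n,hull,z,r,rim):
    "circle of known radius on plane z through the part of the hull away from the camera"
    C=cam(n)[2][:2]; pts=np.vstack([np.linspace(a,b,8,endpoint=False) for a,b in zip(hull,np.roll(hull,-1,0))])
    P=ray(n,pts,z); c=P.mean(0)
    for _ in range(4):
        d=c-C; d/=np.linalg.norm(d); Q=P[(P-c)@d>-0.2*r] if rim else P
        f=least_squares(lambda x:np.hypot(*(Q-x).T)-r,c,loss='soft_l1',f_scale=.001); c=f.x
    return c,np.sqrt(np.mean(f.fun**2))
def draw(n,im,c,z,r,col):
    t=np.linspace(0,2*np.pi,40); p=proj(n,np.c_[c[0]+r*np.cos(t),c[1]+r*np.sin(t),0*t+z])
    cv2.polylines(im,[np.int32(np.round(p*8))],True,col,1,cv2.LINE_AA,3)
E
python3 - <<'E'
from h import *
im=cv2.imread('pics/top0.png')[:,:,::-1].copy(); hsv=cv2.cvtColor(im,cv2.COLOR_RGB2HSV)
for p in [(430,282),(430,296),(310,280),(287,283),(260,245),(345,188),(325,200),(222,198),(203,213),(410,310),(135,271),(287,262)]: print(p,hsv[p[1],p[0]])
S=dict(blue=(225,202),green=(344,189),yellow=(288,280),red=(424,294)); U=dict(red=(222,196),blue=(347,186),green=(287,280),yellow=(431,292))
out=im.copy()
for c,p in S.items():
    x,e=circ('top',mask(im,c,p,38),.018,.060,False); print('saucer',c,x.round(4),e); draw('top',out,x,.018,.06,(255,255,255))
for c,p in U.items():
    x,e=circ('top',mask(im,c,p,24),.070,.032,True); print('cup',c,x.round(4),e); draw('top',out,x,.07,.032,(255,0,255))
g=(hsv[:,:,1]<70)&(hsv[:,:,2]>110); w=np.zeros(g.shape,bool); w[228:315,90:180]=1
cs,_=cv2.findContours((g&w).astype(np.uint8),0,2); r=cv2.minAreaRect(max(cs,key=cv2.contourArea)); print(r, ray('top',[r[0]],.012))
cv2.imwrite('pics/fit.png',cv2.resize(out[120:340,90:490],None,fx=2,fy=2)[:,:,::-1])
E
```

```text
(430, 282) [ 25 249 128]
(430, 296) [ 30 232 146]
(310, 280) [ 22 255 147]
(287, 283) [ 72 162 140]
(260, 245) [ 29 112 144]
(345, 188) [114 215 129]
(325, 200) [ 74 242  78]
(222, 198) [  0 227 146]
(203, 213) [114 255  85]
(410, 310) [179 247  99]
(135, 271) [ 94  12 148]
(287, 262) [ 57 147  99]
saucer blue [0.633  0.1116] 0.0015997981613042965
saucer green [ 0.6653 -0.1235] 0.0012950591494708932
saucer yellow [ 0.4858 -0.0154] 0.0006084488131663016
saucer red [ 0.4652 -0.2797] 0.0010750608080004956
cup red [0.6343 0.1116] 0.0007853852354225107
cup blue [ 0.6609 -0.1248] 0.0007668138245130896
cup green [ 0.4812 -0.0135] 0.0008383397701829897
cup yellow [ 0.4663 -0.2562] 0.010262336061006327
((133.2562255859375, 271.00653076171875), (64.90174865722656, 65.67072296142578), 1.4688007831573486) [[0.49193118 0.28388576]]
```

View pics/fit.png

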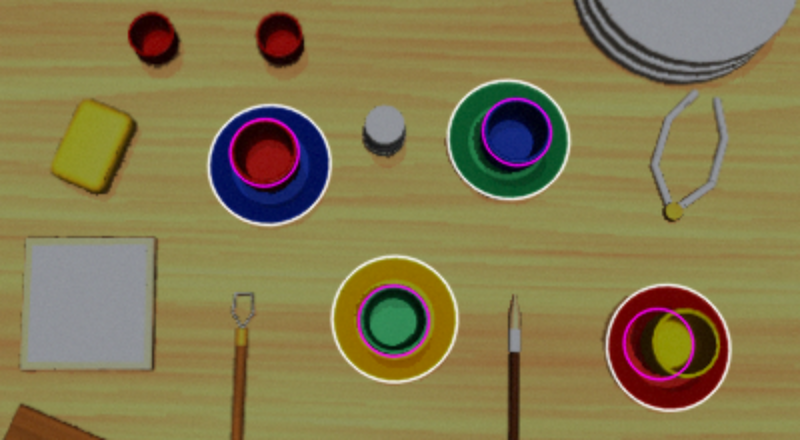

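The crop shows the fits on all saucers and on the red, blue and green cups lying on their rims. Yellow's fit is off; its rim is centred at about full-image (432,291), so I'll remeasure it later. The red cup is clearly the big one. Going above it now, turning the jaws along world y.

Request:
move_arm --targets '[[[-20,-8,0],[0,0,-2],1],[[-60,-23,0],[0,0,-4],1],[[-110,-42,0],[0,0,-6],1],[[-160,-61,0],[0,0,-8],1],[[-210,-80,0],[0,0,-10],1],[[-260,-99,0],[0,0,-12],1],[[-310,-118,0],[0,0,-14],1],[[-360,-137,0],[0,0,-16],1],[[-410,-156,0],[0,0,-18],1],[[-460,-175,0],[0,0,-20],1],[[-500,-190,0],[0,0,-22],1],[[-530,-202,0],[0,0,-22.1],1],[[-545,-207,0],[0,0,-22.1],1],[[-545,-207,0],[0,0,-22.1],1],[[-545,-207,0],[0,0,-22.1],1]]'

```text
time: 1.98
tool_pos: [0.6334, 0.1132, 0.1735]
ee_rot: [3.141, -0.0, -3.141]
wrist_force: [-0.6, -0.2, -0.1]
width: 0.0937
```

Run:
```python
from h import *
s=viewer.snapshot('scene'); t=viewer.snapshot('top')
im0=cv2.imread('pics/scene0.png')[:,:,::-1].copy(); t0=cv2.imread('pics/top0.png')[:,:,::-1].copy()
print('yellow cup by pixel',ray('top',[(432.5,291.5)],.07))
H['yellow']=(18,36,190)
x,e=circ('top',mask(t0,'yellow',(431,292),24),.07,.032,True);print('yellow refit',x,e)
U=dict(red=[.6343,.1116],blue=[.6609,-.1248],green=[.4812,-.0135],yellow=ray('top',[(432.5,291.5)],.07)[0])
S=dict(blue=[.633,.1116],green=[.6653,-.1235],yellow=[.4858,-.0154],red=[.4652,-.2797])
for c,x in U.items(): draw('scene',im0,x,.07,.032,(255,0,255))
for c,x in S.items(): draw('scene',im0,x,.018,.06,(255,255,255))
a=cv2.resize(im0[120:280,130:430],None,fx=2.6,fy=2.6)
b=cv2.resize(np.hstack([s[120:290,200:400],t[130:300,130:330]]),None,fx=1.95,fy=1.5)
cv2.imwrite('pics/c1.png',a[:,:,::-1]); cv2.imwrite('pics/c2.png',b[:,:,::-1])
```

```text
yellow cup by pixel [[ 0.46689469 -0.28138164]]
yellow refit [ 0.46856714 -0.2784949 ] 0.003934370306132187
```

View pics/c1.png

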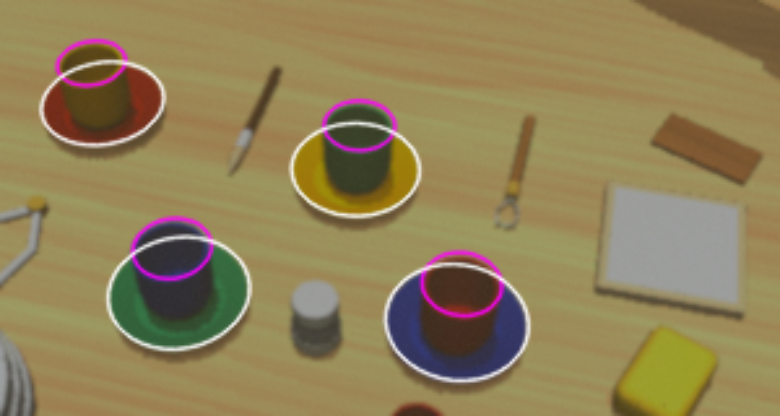

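View pics/c2.png

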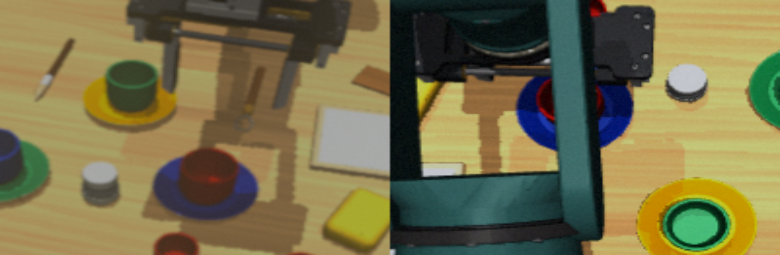

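The fits agree in the scene view to within about 3 mm, and the gripper hangs over the red cup. Descending and gripping.

Request:
move_arm --targets '[[[-1,-1.5,20],[0,0,0],1],[[-1,-1.5,50],[0,0,0],1],[[-1,-1.5,80],[0,0,0],1],[[-1,-1.5,105],[0,0,0],1],[[-1,-1.5,125],[0,0,0],1],[[-1,-1.5,136],[0,0,0],1],[[-1,-1.5,141],[0,0,0],1],[[-1,-1.5,141],[0,0,0],1],[[-1,-1.5,141],[0,0,0],0.6],[[-1,-1.5,141],[0,0,0],0.4],[[-1,-1.5,141],[0,0,0],0.2],[[-1,-1.5,141],[0,0,0],0],[[-1,-1.5,141],[0,0,0],-1],[[-1,-1.5,141],[0,0,0],-1],[[-1,-1.5,141],[0,0,0],-1],[[-1,-1.5,141],[0,0,0],-1]]'

```text
time: 4.08
tool_pos: [0.6355, 0.1111, 0.0329]
ee_rot: [3.141, 0.001, 3.141]
wrist_force: [0.4, 3.2, 3.3]
width: 0.0632
```

Request:
move_arm --targets '[[[0,0,-5],[0,0,0],-1],[[0,0,-20],[0,0,0],-1],[[0,0,-45],[0,0,0],-1],[[0,0,-70],[0,0,0],-1],[[0,0,-85],[0,0,0],-1],[[10,12,-90],[0,0,0],-1],[[30,36,-90],[0,0,0],-1],[[55,66,-90],[0,0,0],-1],[[80,96,-90],[0,0,0],-1],[[105,126,-90],[0,0,0],-1],[[125,150,-90],[0,0,0],-1],[[138,166,-90],[0,0,0],-1],[[143,173,-88],[0,0,0],-1],[[143,173,-75],[0,0,0],-1],[[143,173,-55],[0,0,0],-1],[[143,173,-37],[0,0,0],-1],[[143,173,-24],[0,0,0],-1],[[143,173,-15],[0,0,0],-1],[[143,173,-15],[0,0,0],-1]]'

```text
time: 6.45
tool_pos: [0.492, 0.2834, 0.0466]
ee_rot: [-3.141, -0.001, 3.14]
wrist_force: [0.7, 0.4, -1.6]
width: 0.0629
```

Request:
move_arm --targets '[[[0,0,3],[0,0,0],-1],[[0,0,5.5],[0,0,0],-1],[[0,0,7],[0,0,0],-1],[[0,0,8],[0,0,0],-1],[[0,0,8],[0,0,0],-1],[[0,0,8],[0,0,0],-1]]'

```text
time: 7.2
tool_pos: [0.4924, 0.2838, 0.0395]
ee_rot: [3.141, 0.0, 3.14]
wrist_force: [0.4, 0.2, -2.1]
width: 0.0633
```

Request:
move_arm --targets '[[[0,0,0.6],[0,0,0],-1],[[0,0,1],[0,0,0],-1],[[0,0,1],[0,0,0],-1]]'

```text
time: 7.58
tool_pos: [0.4926, 0.2838, 0.0389]
ee_rot: [3.141, 0.001, 3.141]
wrist_force: [-0.9, 0.3, 0.4]
width: 0.0634
```

Contact. Releasing, rising and going over the blue cup.

Request:
move_arm --targets '[[[0,0,0],[0,0,0],0.5],[[0,0,0],[0,0,0],0.8],[[0,0,0],[0,0,0],1],[[0,0,0],[0,0,0],1],[[0,0,-15],[0,0,0],1],[[0,0,-45],[0,0,0],1],[[0,0,-75],[0,0,0],1],[[0,0,-100],[0,0,0],1],[[-10,-25,-110],[0,0,0],1],[[-29,-70,-110],[0,0,0],1],[[-49,-120,-110],[0,0,0],1],[[-70,-170,-110],[0,0,0],1],[[-90,-220,-110],[0,0,0],1],[[-111,-270,-110],[0,0,0],1],[[-132,-320,-110],[0,0,0],1],[[-152,-370,-110],[0,0,0],1],[[-163,-397,-110],[0,0,0],1],[[-168,-408.5,-110],[0,0,0],1],[[-168,-408.5,-110],[0,0,0],1],[[-168,-408.5,-110],[0,0,0],1]]'

```text
time: 10.07
tool_pos: [0.6598, -0.1234, 0.1489]
ee_rot: [3.141, 0.0, -3.141]
wrist_force: [0.5, 0.3, -0.1]
width: 0.0939
```

Run:
```python
from h import *
s=viewer.snapshot('scene')
draw('scene',s,[.633,.1116],.018,.06,(255,255,255)); draw('scene',s,[.6609,-.1248],.07,.032,(255,0,255))
cv2.imwrite('pics/c3.png',cv2.resize(s[100:320,130:450],None,fx=2.4,fy=2.4)[:,:,::-1])
```

```text
(no output)
```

View pics/c3.png

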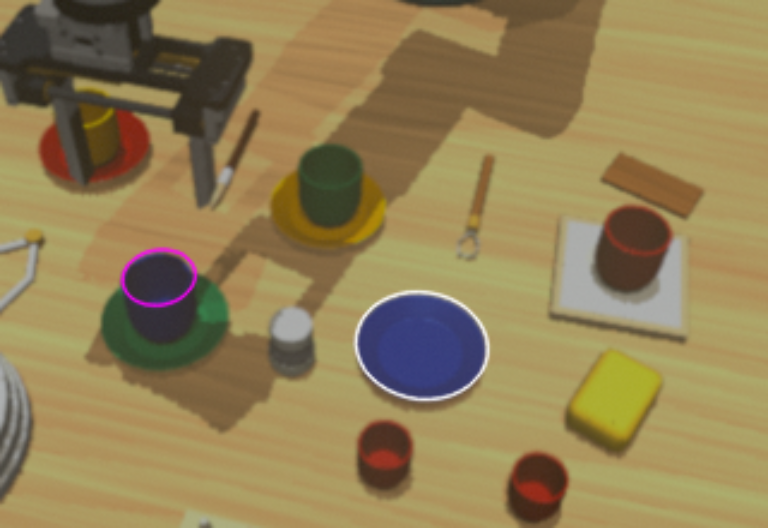

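The red cup stands on the shelf and the blue saucer is unmoved, with its rim on the drawn circle. Now descending on the blue cup.

Request:
move_arm --targets '[[[-1,-1.4,20],[0,0,0],1],[[-1,-1.4,50],[0,0,0],1],[[-1,-1.4,80],[0,0,0],1],[[-1,-1.4,100],[0,0,0],1],[[-1,-1.4,112],[0,0,0],1],[[-1,-1.4,117],[0,0,0],1],[[-1,-1.4,117],[0,0,0],1],[[-1,-1.4,117],[0,0,0],0.6],[[-1,-1.4,117],[0,0,0],0.4],[[-1,-1.4,117],[0,0,0],0.2],[[-1,-1.4,117],[0,0,0],0],[[-1,-1.4,117],[0,0,0],-1],[[-1,-1.4,117],[0,0,0],-1],[[-1,-1.4,117],[0,0,0],-1],[[-1,-1.4,117],[0,0,0],-1]]'

```text
time: 12.0
tool_pos: [0.661, -0.1265, 0.0317]
ee_rot: [-3.141, 0.0, 3.14]
wrist_force: [0.3, -0.2, 3.3]
width: 0.0618
```

Request:
move_arm --targets '[[[0,0,-5],[0,0,0],-1],[[0,0,-20],[0,0,0],-1],[[0,0,-45],[0,0,0],-1],[[0,0,-70],[0,0,0],-1],[[0,0,-85],[0,0,0],-1],[[1,12,-90],[0,0,0],-1],[[5,42,-90],[0,0,0],-1],[[9,80,-90],[0,0,0],-1],[[14,120,-90],[0,0,0],-1],[[19,160,-90],[0,0,0],-1],[[23,200,-90],[0,0,0],-1],[[26,225,-90],[0,0,0],-1],[[28,238,-90],[0,0,0],-1],[[28,238,-85],[0,0,0],-1],[[28,238,-65],[0,0,0],-1],[[28,238,-42],[0,0,0],-1],[[28,238,-23],[0,0,0],-1],[[28,238,-11],[0,0,0],-1],[[28,238,-6],[0,0,0],-1],[[28,238,-6],[0,0,0],-1]]'

```text
time: 14.5
tool_pos: [0.6333, 0.1116, 0.0375]
ee_rot: [3.142, 0.0, 3.14]
wrist_force: [-0.5, -0.0, -1.6]
width: 0.0616
```

Run:
```python
from h import *
s=viewer.snapshot('scene')
cv2.imwrite('pics/c4.png',cv2.resize(s[190:290,240:380],None,fx=4,fy=4)[:,:,::-1])
```

```text
(no output)
```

View pics/c4.png

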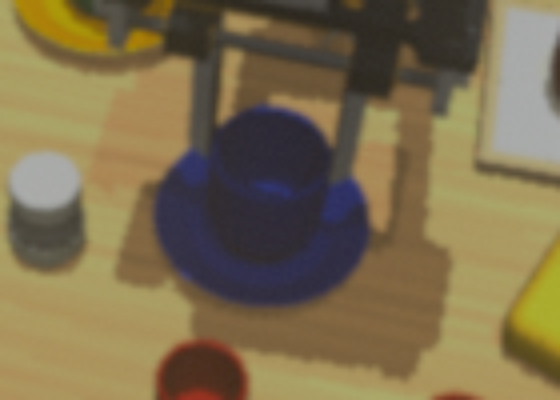

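The blue cup is centred over the blue saucer and still gripped. Lowering the last 6 mm.

Request:
move_arm --targets '[[[0,0,2.5],[0,0,0],-1],[[0,0,4.5],[0,0,0],-1],[[0,0,5.5],[0,0,0],-1],[[0,0,6],[0,0,0],-1],[[0,0,6.3],[0,0,0],-1],[[0,0,6.3],[0,0,0],-1]]'

```text
time: 15.3
tool_pos: [0.6333, 0.1117, 0.0318]
ee_rot: [3.141, 0.001, 3.141]
wrist_force: [-2.0, 0.5, 2.2]
width: 0.062
```

Request:
move_arm --targets '[[[0,0,0],[0,0,0],0.5],[[0,0,0],[0,0,0],0.8],[[0,0,0],[0,0,0],1],[[0,0,0],[0,0,0],1],[[0,0,-15],[0,0,0],1],[[0,0,-45],[0,0,0],1],[[0,0,-75],[0,0,0],1],[[0,0,-100],[0,0,0],1],[[10,-8,-110],[0,0,0],1],[[32,-26,-110],[0,0,0],1],[[60,-50,-110],[0,0,0],1],[[90,-74,-110],[0,0,0],1],[[120,-99,-110],[0,0,0],1],[[142,-117,-110],[0,0,0],1],[[152,-125,-110],[0,0,0],1],[[152,-125,-110],[0,0,0],1],[[152,-125,-110],[0,0,0],1]]'

```text
time: 17.42
tool_pos: [0.4814, -0.0127, 0.141]
ee_rot: [3.141, 0.0, 3.141]
wrist_force: [-1.0, 0.1, -0.2]
width: 0.0938
```

Request:
move_arm --targets '[[[0,-1,20],[0,0,0],1],[[0,-1,50],[0,0,0],1],[[0,-1,75],[0,0,0],1],[[0,-1,95],[0,0,0],1],[[0,-1,105],[0,0,0],1],[[0,-1,109],[0,0,0],1],[[0,-1,109],[0,0,0],1],[[0,-1,109],[0,0,0],0.6],[[0,-1,109],[0,0,0],0.4],[[0,-1,109],[0,0,0],0.2],[[0,-1,109],[0,0,0],0],[[0,-1,109],[0,0,0],-1],[[0,-1,109],[0,0,0],-1],[[0,-1,109],[0,0,0],-1],[[0,-1,109],[0,0,0],-1]]'

```text
time: 19.3
tool_pos: [0.4813, -0.0144, 0.0324]
ee_rot: [-3.141, 0.001, 3.14]
wrist_force: [0.2, -2.0, 3.4]
width: 0.0631
```

Run:
```python
from h import *
s=viewer.snapshot('scene')
for c,x in dict(blue=[.633,.1116],green=[.6653,-.1235],yellow=[.4858,-.0154],red=[.4652,-.2797]).items(): draw('scene',s,x,.018,.06,(255,255,255))
draw('scene',s,[.633,.1116],.07,.032,(255,0,255))
cv2.imwrite('pics/c5.png',cv2.resize(s[100:320,130:450],None,fx=2.4,fy=2.4)[:,:,::-1])
```

```text
(no output)
```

View pics/c5.png

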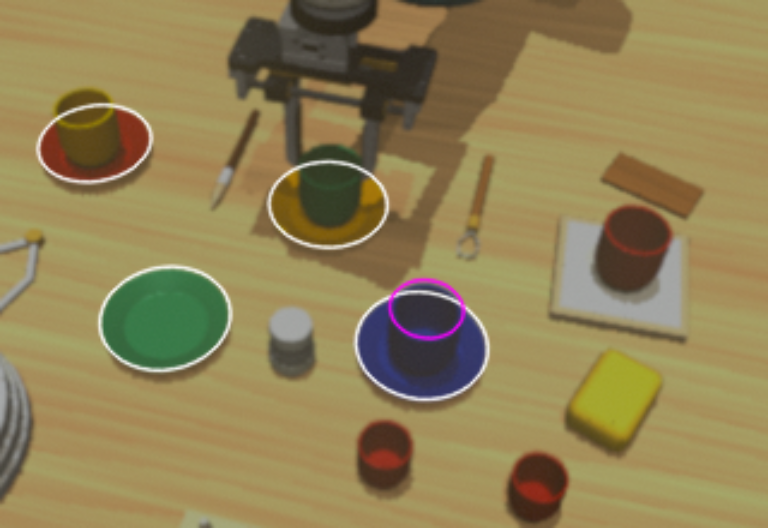

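The blue cup stands in its saucer with its rim on the predicted circle, and no saucer has moved. Moving the green cup to the green saucer.

Request:
move_arm --targets '[[[0,0,-5],[0,0,0],-1],[[0,0,-20],[0,0,0],-1],[[0,0,-45],[0,0,0],-1],[[0,0,-70],[0,0,0],-1],[[0,0,-85],[0,0,0],-1],[[-12,-7,-90],[0,0,0],-1],[[-37,-22,-90],[0,0,0],-1],[[-70,-41,-90],[0,0,0],-1],[[-105,-62,-90],[0,0,0],-1],[[-140,-83,-90],[0,0,0],-1],[[-167,-99,-90],[0,0,0],-1],[[-180,-107,-90],[0,0,0],-1],[[-184,-109,-88],[0,0,0],-1],[[-184,-109,-80],[0,0,0],-1],[[-184,-109,-60],[0,0,0],-1],[[-184,-109,-40],[0,0,0],-1],[[-184,-109,-22],[0,0,0],-1],[[-184,-109,-11],[0,0,0],-1],[[-184,-109,-6],[0,0,0],-1],[[-184,-109,-6],[0,0,0],-1]]'

```text
time: 21.85
tool_pos: [0.665, -0.1233, 0.0381]
ee_rot: [3.142, 0.0, 3.141]
wrist_force: [0.4, -0.4, -0.9]
width: 0.0632
```

Request:
move_arm --targets '[[[0,0,2.5],[0,0,0],-1],[[0,0,4.5],[0,0,0],-1],[[0,0,5.5],[0,0,0],-1],[[0,0,6],[0,0,0],-1],[[0,0,6.3],[0,0,0],-1],[[0,0,6.3],[0,0,0],-1]]'

```text
time: 22.6
tool_pos: [0.6652, -0.1234, 0.0325]
ee_rot: [-3.141, 0.001, 3.141]
wrist_force: [-1.0, 1.0, 2.3]
width: 0.0637
```

Request:
move_arm --targets '[[[0,0,0],[0,0,0],0.5],[[0,0,0],[0,0,0],0.8],[[0,0,0],[0,0,0],1],[[0,0,0],[0,0,0],1],[[0,0,-15],[0,0,0],1],[[0,0,-45],[0,0,0],1],[[0,0,-75],[0,0,0],1],[[0,0,-100],[0,0,0],1],[[13,-10,-110],[0,0,0],1],[[38,-30,-110],[0,0,0],1],[[70,-56,-110],[0,0,0],1],[[105,-83,-110],[0,0,0],1],[[140,-111,-110],[0,0,0],1],[[170,-135,-110],[0,0,0],1],[[190,-151,-110],[0,0,0],1],[[198,-157,-110],[0,0,0],1],[[198,-157,-110],[0,0,0],1],[[198,-157,-110],[0,0,0],1]]'

```text
time: 24.85
tool_pos: [0.4672, -0.2795, 0.1416]
ee_rot: [3.141, 0.0, 3.141]
wrist_force: [0.1, -0.5, 0.3]
width: 0.0939
```

Run:
```python
from h import *
s=viewer.snapshot('scene')
draw('scene',s,[.4675,-.280],.07,.032,(255,0,255))
draw('scene',s,[.6653,-.1235],.07,.032,(255,0,255))
draw('scene',s,[.4858,-.0154],.018,.06,(255,255,255))
cv2.imwrite('pics/c6.png',cv2.resize(s[110:260,130:330],None,fx=3.6,fy=3.6)[:,:,::-1])
```

```text
(no output)
```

View pics/c6.png

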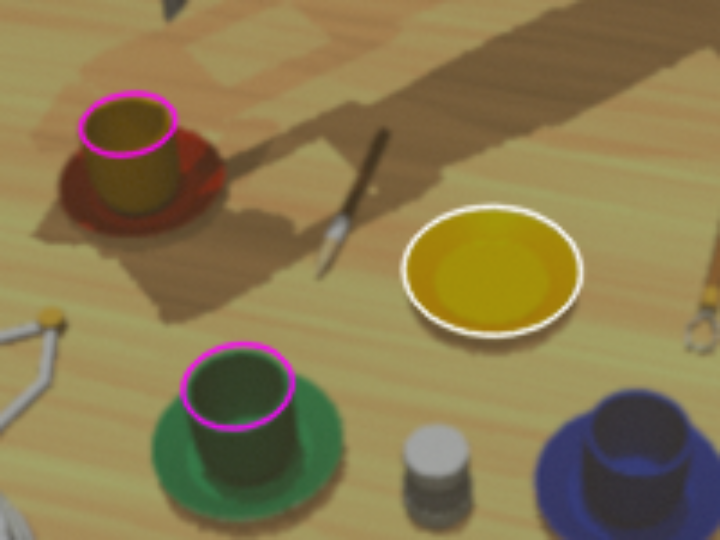

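The green cup stands in its saucer. The yellow cup's circle shows the same roughly 1 px bias as the green one, so that estimate is good. Descending.

Request:
move_arm --targets '[[[0,-0.5,20],[0,0,0],1],[[0,-0.5,50],[0,0,0],1],[[0,-0.5,75],[0,0,0],1],[[0,-0.5,95],[0,0,0],1],[[0,-0.5,105],[0,0,0],1],[[0,-0.5,109.5],[0,0,0],1],[[0,-0.5,109.5],[0,0,0],1],[[0,-0.5,109.5],[0,0,0],0.6],[[0,-0.5,109.5],[0,0,0],0.4],[[0,-0.5,109.5],[0,0,0],0.2],[[0,-0.5,109.5],[0,0,0],0],[[0,-0.5,109.5],[0,0,0],-1],[[0,-0.5,109.5],[0,0,0],-1],[[0,-0.5,109.5],[0,0,0],-1],[[0,-0.5,109.5],[0,0,0],-1]]'

```text
time: 26.78
tool_pos: [0.467, -0.2813, 0.0328]
ee_rot: [-3.14, 0.001, 3.14]
wrist_force: [1.1, -2.6, 3.2]
width: 0.062
```

Request:
move_arm --targets '[[[0,0,-5],[0,0,0],-1],[[0,0,-20],[0,0,0],-1],[[0,0,-45],[0,0,0],-1],[[0,0,-70],[0,0,0],-1],[[0,0,-88],[0,0,0],-1],[[-2,16,-90],[0,0,0],-1],[[-4,50,-90],[0,0,0],-1],[[-7,92,-90],[0,0,0],-1],[[-10,138,-90],[0,0,0],-1],[[-13,184,-90],[0,0,0],-1],[[-16,226,-90],[0,0,0],-1],[[-18,254,-90],[0,0,0],-1],[[-19,265,-89],[0,0,0],-1],[[-19,266,-80],[0,0,0],-1],[[-19,266,-60],[0,0,0],-1],[[-19,266,-40],[0,0,0],-1],[[-19,266,-22],[0,0,0],-1],[[-19,266,-11],[0,0,0],-1],[[-19,266,-6],[0,0,0],-1],[[-19,266,-6],[0,0,0],-1]]'

```text
time: 29.28
tool_pos: [0.4861, -0.0148, 0.0383]
ee_rot: [3.142, 0.0, 3.14]
wrist_force: [0.5, 0.3, -1.2]
width: 0.0619
```

Request:
move_arm --targets '[[[0,0,2.5],[0,0,0],-1],[[0,0,4.5],[0,0,0],-1],[[0,0,5.5],[0,0,0],-1],[[0,0,6],[0,0,0],-1],[[0,0,6.3],[0,0,0],-1],[[0,0,6.3],[0,0,0],-1]]'

```text
time: 30.02
tool_pos: [0.4864, -0.0146, 0.0327]
ee_rot: [3.142, 0.001, 3.141]
wrist_force: [-0.7, -0.1, 3.7]
width: 0.0622
```

Request:
move_arm --targets '[[[0,0,0],[0,0,0],0.5],[[0,0,0],[0,0,0],0.8],[[0,0,0],[0,0,0],1],[[0,0,0],[0,0,0],1],[[0,0,-15],[0,0,0],1],[[0,0,-45],[0,0,0],1],[[0,0,-75],[0,0,0],1],[[0,0,-100],[0,0,0],1],[[0,15,-110],[0,0,0],1],[[-1,50,-110],[0,0,0],1],[[-2,95,-110],[0,0,0],1],[[-3,145,-110],[0,0,0],1],[[-4,195,-110],[0,0,0],1],[[-5,245,-110],[0,0,0],1],[[-6,280,-110],[0,0,0],1],[[-6,298,-110],[0,0,0],1],[[-6,298,-110],[0,0,0],1],[[-6,298,-110],[0,0,0],1]]'

```text
time: 32.28
tool_pos: [0.4923, 0.2824, 0.1419]
ee_rot: [-3.141, -0.0, 3.14]
wrist_force: [-0.1, -0.5, 0.0]
width: 0.0939
```

Run:
```python
from h import *
s=viewer.snapshot('scene')
draw('scene',s,[.4926,.2838],.076,.032,(255,0,255))
draw('scene',s,[.4652,-.2797],.018,.06,(255,255,255))
cv2.imwrite('pics/c7.png',cv2.resize(s[100:320,130:450],None,fx=2.4,fy=2.4)[:,:,::-1])
```

```text
(no output)
```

View pics/c7.png

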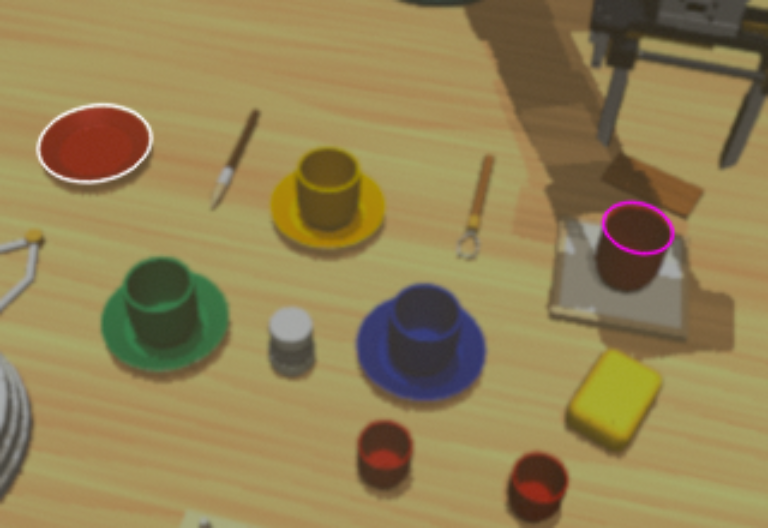

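Three cups stand in their own saucers; the red saucer is empty and in place, and the red cup is where it was set. Fetching it.

Request:
move_arm --targets '[[[0,1.4,20],[0,0,0],1],[[0,1.4,50],[0,0,0],1],[[0,1.4,75],[0,0,0],1],[[0,1.4,92],[0,0,0],1],[[0,1.4,100],[0,0,0],1],[[0,1.4,103],[0,0,0],1],[[0,1.4,103],[0,0,0],1],[[0,1.4,103],[0,0,0],0.6],[[0,1.4,103],[0,0,0],0.4],[[0,1.4,103],[0,0,0],0.2],[[0,1.4,103],[0,0,0],0],[[0,1.4,103],[0,0,0],-1],[[0,1.4,103],[0,0,0],-1],[[0,1.4,103],[0,0,0],-1],[[0,1.4,103],[0,0,0],-1]]'

```text
time: 34.2
tool_pos: [0.4925, 0.2846, 0.0393]
ee_rot: [-3.141, 0.0, 3.14]
wrist_force: [-0.0, -0.9, 2.3]
width: 0.0631
```

Request:
move_arm --targets '[[[0,0,-5],[0,0,0],-1],[[0,0,-20],[0,0,0],-1],[[0,0,-50],[0,0,0],-1],[[0,0,-80],[0,0,0],-1],[[0,0,-105],[0,0,0],-1],[[1,-15,-110],[0,0,0],-1],[[3,-50,-110],[0,0,0],-1],[[5,-95,-110],[0,0,0],-1],[[7,-145,-110],[0,0,0],-1],[[9,-195,-110],[0,0,0],-1],[[12,-245,-110],[0,0,0],-1],[[14,-295,-110],[0,0,0],-1],[[16,-345,-110],[0,0,0],-1],[[19,-395,-110],[0,0,0],-1],[[21,-445,-110],[0,0,0],-1],[[24,-495,-110],[0,0,0],-1],[[26,-535,-110],[0,0,0],-1],[[27,-557,-110],[0,0,0],-1],[[27,-564,-110],[0,0,0],-1],[[27,-564,-110],[0,0,0],-1]]'

```text
time: 36.7
tool_pos: [0.4647, -0.2785, 0.1487]
ee_rot: [3.14, -0.0, 3.141]
wrist_force: [-0.7, 1.0, -1.5]
width: 0.0624
```

Request:
move_arm --targets '[[[0,-1,15],[0,0,0],-1],[[0,-1,40],[0,0,0],-1],[[0,-1,65],[0,0,0],-1],[[0,-1,87],[0,0,0],-1],[[0,-1,102],[0,0,0],-1],[[0,-1,109],[0,0,0],-1],[[0,-1,111],[0,0,0],-1],[[0,-1,113],[0,0,0],-1],[[0,-1,114.5],[0,0,0],-1],[[0,-1,115.5],[0,0,0],-1],[[0,-1,116.2],[0,0,0],-1],[[0,-1,116.2],[0,0,0],-1]]'

```text
time: 38.2
tool_pos: [0.465, -0.2804, 0.0333]
ee_rot: [-3.141, 0.001, 3.14]
wrist_force: [-0.9, 0.0, 0.4]
width: 0.0631
```

Request:
move_arm --targets '[[[0,0,0.4],[0,0,0],-1],[[0,0,0.4],[0,0,0],-1],[[0,0,0.4],[0,0,0],0.5],[[0,0,0.4],[0,0,0],0.8],[[0,0,0.4],[0,0,0],1],[[0,0,0.4],[0,0,0],1],[[0,0,-15],[0,0,0],1],[[0,0,-45],[0,0,0],1],[[0,0,-85],[0,0,0],1],[[0,0,-125],[0,0,0],1],[[0,0,-160],[0,0,0],1],[[20,-20,-180],[0,0,0],1],[[50,-50,-190],[0,0,0],1],[[80,-80,-190],[0,0,0],1],[[110,-110,-190],[0,0,0],1],[[120,-120,-190],[0,0,0],1],[[120,-120,-190],[0,0,0],1]]'

```text
time: 40.33
tool_pos: [0.3445, -0.4003, 0.2234]
ee_rot: [-3.141, 0.001, 3.139]
wrist_force: [-0.2, -0.1, 0.1]
width: 0.0941
```

Run:
```python
from h import *
s=viewer.snapshot('scene'); t=viewer.snapshot('top')
for c,x in dict(blue=[.633,.1116],green=[.6653,-.1235],yellow=[.4858,-.0154],red=[.4652,-.2797]).items(): draw('top',t,x,.018,.06,(255,255,255))
a=cv2.resize(s[100:320,130:450],(400,275)); b=cv2.resize(t[130:340,90:490],(800,420))
cv2.imwrite('pics/d1.png',s[:,:,::-1]); cv2.imwrite('pics/d2.png',b[:,:,::-1])
```

```text
(no output)
```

View pics/d1.png

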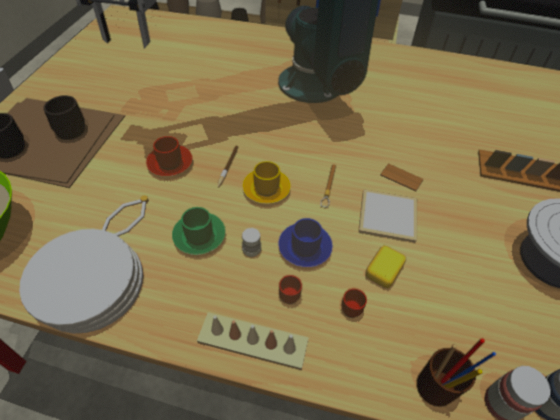

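View pics/d2.png

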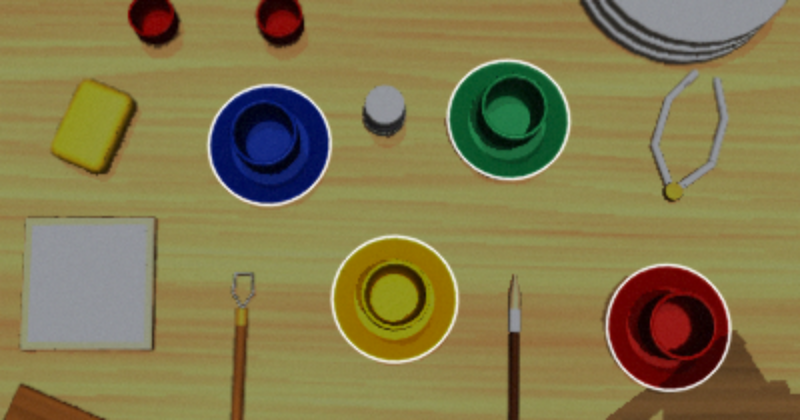

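Every cup stands upright in the saucer of its own colour, the saucers still lie on their starting circles, the shelf is empty and the arm is clear.

```bash
python3 -c "
from bench import order; print(order.close_job())"
```

```text
the job is handed in; nothing more can be done
None
```

The job is handed in. All four cups were on the wrong saucers, and each now stands upright in the well of the saucer of its own colour. I parked the red cup on the kiln shelf, moved blue, green and yellow to their own saucers, then moved red to its saucer. It took about 40 s of the 128 s.

- **Last checks:** the final top and scene pictures show every saucer on its starting circle, the shelf empty and the arm well clear. Every wrist-force reading I had was under 6 N; these came at the end of each move.
- **Disagreements:** the first automatic fit of the yellow cup was wrong because the colour mask missed its dark, shaded parts. I used its rim position in the picture and a refit instead, and the grasp then went normally. The two camera views differed by about 1–3 mm, within what the wells allow. No check failed at the end.

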